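# Lid the stirrer caddy in the tea corner

### The arm

A 6-joint arm with a two-finger parallel gripper is mounted at the origin on the work surface. World frame = base frame: x ahead of the robot, y to its left, z up, the work surface at z = 0. Lengths are in m, angles in rad, forces in N, time in s.
With the tool pointing down it reaches from about 0.425 to 0.95 m from the base axis. Payload 14.7 kg.
Tool frame: the origin (TCP) lies on the centre line of the jaws, within the pads' length; the fingertips stand 17 mm ahead of it and the grasp point (between the pads) lies 2 mm behind it (arm.finger_overhang is the distance from the TCP to the fingertips, in m); z points along the fingers, y is the line along which they close (so a half turn about z gives the same grasp; the last joint's range is limited). The gripper opens to 85 mm and grips with 20 to 120 N. Pads are 22 mm wide; open, the fingers measure 114 mm over their backs; the gripper's body (76 mm by 85 mm) begins 54 mm behind the grasp point. The pads swing forward as they close: fully open they stand 13 mm farther back than shut.
Start: joints at [-1.185, 0.48, 1.596, -0, 1.065, -0.047], TCP at [0.273, -0.59, 0.248] pointing down, gripper open.
Joint ranges: [-2.75, 2.75], [-0.82, 2.05], [0.23, 2.67], [-1.56, 4.7], [0.09, 2.69], [-2.92, 2.92]. Speed limits (rad/s): [1.89, 1.89, 2.39, 3.01, 3.01, 3.01].

### API

Orientations are given as a rotation vector (axis times angle).
In Python, from bench import arm gives the robot as it stands.
- The arm moves only by the tool apply_moves, never from a script. Its argument "rows" is a list of rows, each an object with "translation": the shift along the world's x, y, z in mm, a list of three; "spin": the turn about the world's z in degrees; "gripper": the opening, from 0 (shut) to 1 (fully open). In form: [{"translation": [tx, ty, tz], "spin": spin, "gripper": gripper}, ...]. A call has 1 to 20 rows; each row is the pose to reach, as a shift and turn from the pose commanded when the call began; what a row does not reach only later rows make up. A row lasts 1/8 s, in which the tool goes at most 62.5 mm and 10.7 degrees, less where a joint would pass 70% of its speed; a pose out of reach is approached as far as the arm can. A call with a gripper value outside its range is refused whole. The fingers move at their own pace and stop on an object; "grip_force" is the grip in N (left out, the last holds). Time passes only in rows, so rows that repeat a pose let the fingers close. It gives the time, the measured TCP pose, the force, the opening and the grip force at its end, in the units of the state.
- arm.get_state(): the state, without advancing time (a new reading comes with each control period).
- arm.snapshot(name): name is "scene" or "top" or "wrist"; returns the picture (480x640x3 uint8, blue, green, red); there is no depth.
- arm.camera_params(name): a dict with "fx", "fy", "cx", "cy" (pixels), "origin" and "orientation" of the camera in the world. Camera axes: x right, y up, looking along -z (the intrinsics and any distortion apply to the point x, -y, -z); pixel columns grow to the right and rows downward; lengths in m; the calibration is good to about 2 mm. A picture is of the moment at which its call begins: read the wrist's pose just before it. camera_params takes no time and is no camera call; for the wrist camera it gives the pose at the moment of the call.
- arm.job_done(): hands the job in; it is judged then, once.
Trained networks look in the newest picture that a camera, given by its name, has taken for a name from the list of things; names that differ only in an ending like _2 or _b are one class to them, and where a whole thing is asked for, a point or a joint stands for the part that bears it (a point fixed in the world has none). Each returns a list of dicts, best first, with "score" (0 to 1); they miss things now and then, are a little off and sometimes report something else, mostly with a low value. They report only what shows in the picture. A call takes as long as a camera call. They do not tell look-alikes from the thing itself.
- arm.recognise(camera, query): "location" ([x, y, z] in m, in world coordinates, good to about 4 mm: the middle of the surface that is visible of it).
- arm.regions_of(camera, query): "mask" (480x640 bool, what is visible of it).
- arm.spot_point(camera, query): "location" ([x, y, z] in m, in world coordinates, good to about 4 mm: a listed point, or the origin of a listed thing).
The state is a dict: "time": time; "joints": joint angles; "dq": joint speeds; "joint_efforts": joint torques, N m; "ee_pos": TCP position; "tcp_rot": TCP orientation; "force": force on the tool from outside, world axes, zero at the start; "wrist_torque": the same for the moment, N m; "width": finger opening in m; "gripper_force": force on a finger pad.
Only numpy, scipy, OpenCV 4.12 (cv2) and the standard library are available. Lean on these libraries where they do the work, as an engineer would, in place of code of your own. Each camera call takes 0.05 s, during which the arm holds its last target. There are 200 camera calls.

### The job

Cover the open stirrer caddy with the longer of the two thin wooden lids. The lid lies in a lane of the low stand with no room for fingers beside it, so first slide it out over the stand's front edge, the edge nearer the robot, until a good part of it overhangs but it still rests on the stand; then take it by the overhanging end and set it gently, not dropped, flat on the caddy, centred and in line with it. Leave the short lid where it lies.

Things in the scene. Friction and masses are not known exactly. Their poses are not given: they have to be found in the camera images.
- lid_long_center (a point): Centre (half-way up) of the long lid: loose thin bamboo board, 140 mm long (x axis), 60 wide (y), 5 thick, 20 to 45 g. Lies flat along one of the stand's two lanes, near end 8 to 25 mm inside the front edge; low ribs leave no room for fingers beside it. Pushed at its far end it slides easily. Where it overhangs, grip it across its 60 mm width. It tips off at 70 mm of overhang.
- lid_short_center (a point): Centre (half-way up) of the short lid: same wood, 95 mm long (x), 60 mm wide (y), 5 mm thick, in the other lane. It is not wanted: leave it alone.
- rest_front (a point): Middle of the front edge of the fixed dark wooden stand, at lane-floor height (50 mm above the counter). x: along the lanes away from the robot, y: left, z: up. Stand 195 mm deep, 156 wide; two lanes 66 mm wide, centred 37 mm either side of this point, between ribs 10 mm high. Lanes are open at both ends; behind the long lid 30 to 47 mm of lane floor is bare. Free space below the front edge.
- caddy_rim (a point): Centre of the open mouth of the fixed black caddy, at rim height (60 mm above the counter). Open box 120 mm long (x axis), 40 wide (y), 60 tall, walls 4 mm, holding wooden stirrers that stay below the rim. The lid rests on the rim and stands out 10 mm all round, its long side along the caddy's, either way round.
Mind the look-alikes: they are no part of the job. Leave any black look-alike of the part that bears lid_long_center alone. Several things look just like the part that bears rest_front: the one meant starts nearest to the robot's base.

How it is judged:
On the way:
1. the long lid overhangs the stand's front edge by 30 mm or more while still lying on the lane floor (x of lid_long_center in the frame of rest_front below 0.04 m and z of lid_long_center in the frame of rest_front between -0.002 and 0.008 m and y of lid_long_center in the frame of rest_front between -0.075 and 0.075 m), for 0.2 s.
At the end, for the whole second after the job is handed in: The long lid lies at rest, flat (within 4.5 degrees) on the caddy's rim, its centre within 15 mm of the caddy's centre lengthwise and 12 mm crosswise, its long side within 10 degrees of the caddy's; the short lid is within 20 mm of where it began (x of lid_long_center in the frame of caddy_rim between -0.015 and 0.015 m and y of lid_long_center in the frame of caddy_rim between -0.012 and 0.012 m and z of lid_long_center in the frame of caddy_rim between -0.002 and 0.007 m and angle between the x axis of lid_long_center and the x axis of caddy_rim, either way round below 0.18 rad and angle between lid_long_center's own z axis and vertical below 0.08 rad and linear speed of lid_long below 0.02 m/s and distance of lid_short_center from where it was at the start of the episode below 0.02 m); the robot touches nothing.
It fails at once if the lid is dropped onto the caddy (falls free from about 20 mm or more above it) (linear speed of lid_long above 0.6 m/s and contact force between the fingers and lid_long below 0.05 N and horizontal distance between lid_long_center and caddy_rim below 0.08 m).
It fails at once if the short lid is moved by more than 20 mm (distance of lid_short_center from where it was at the start of the episode above 0.02 m).
It also fails if it takes over 45 s, if anything falls off the work surface, if the arm or the gripper's body presses on something with over 40 N, if the wrist force passes 120 N, or if a joint passes its speed limit or range.

## Working session

There is one attempt and no reset: what is moved stays moved. The work goes in short steps, Python scripts to look and compute and a tool call to move; the robot and the scene stay as the last step left them, time stands still between calls to the robot, and variables do not carry over. Pictures are saved under pics/ and viewed, at most 10 in all, crops included, and the job is handed in when it is done.

Besides the shell and the picture viewer there is one more tool, called after "Request:" in YAML: its name, and indented under it one key for each argument. apply_moves: Moves the arm, as the interface text tells. Its arguments: {"type":"object","properties":{"rows":{"type":"array"},"grip_force":{"type":"number"}},"required":["rows"]}

```bash
mkdir -p pics; ls; python3 - <<'E'
from bench import arm
import cv2
for c in ["scene","top"]:
    cv2.imwrite(f"pics/{c}0.png",arm.snapshot(c))
    for q in ["lid_long_center","lid_short_center","rest_front","caddy_rim"]:
        for f in (arm.spot_point,arm.recognise):
            print(c,q,f.__name__,[(round(d["score"],2),[round(float(v),3) for v in d["location"]]) for d in f(c,q)])
s=arm.get_state();print(s)
E
```

```text
pics
scene lid_long_center call [(0.93, [0.599, 0.106, 0.056]), (0.78, [0.806, 0.044, 0.003])]
scene lid_long_center call [(0.58, [0.81, 0.044, 0.011]), (0.56, [0.604, 0.107, 0.055])]
scene lid_short_center call [(0.72, [0.602, 0.181, 0.054])]
scene lid_short_center call [(0.65, [0.609, 0.182, 0.056])]
scene rest_front call [(0.85, [0.288, 0.572, 0.048]), (0.67, [0.514, 0.15, 0.049])]
scene rest_front call [(0.83, [0.644, 0.166, 0.052]), (0.73, [0.395, 0.592, 0.048])]
scene caddy_rim call [(0.83, [0.575, -0.134, 0.06]), (0.36, [0.603, 0.108, 0.052])]
scene caddy_rim call [(0.64, [0.58, -0.121, 0.041])]
top lid_long_center call [(0.66, [0.601, 0.109, 0.051]), (0.62, [0.804, 0.042, 0.001])]
top lid_long_center call [(0.81, [0.597, 0.111, 0.056]), (0.58, [0.803, 0.042, 0.003])]
top lid_short_center call [(0.65, [0.604, 0.182, 0.05])]
top lid_short_center call [(0.71, [0.604, 0.183, 0.054])]
top rest_front call [(0.81, [0.292, 0.571, 0.047]), (0.66, [0.573, -0.128, 0.062])]
top rest_front call [(0.83, [0.387, 0.583, 0.045]), (0.66, [0.636, 0.152, 0.05])]
top caddy_rim call [(0.83, [0.576, -0.131, 0.061])]
top caddy_rim call [(0.87, [0.572, -0.128, 0.043])]
{'time': 0.9, 'joints': array([-1.18458590e+00,  4.80211791e-01,  1.59626381e+00,  1.36645443e-06,
        1.06507573e+00, -4.66187308e-02]), 'dq': array([-0.00028244, -0.00042815, -0.00017092,  0.00148028, -0.00025504,
       -0.00102528]), 'joint_efforts': array([-6.42781633e-04, -9.50463724e+01, -4.30662811e+01, -6.44779593e-04,
        1.02708698e-03,  1.81333246e-05]), 'ee_pos': array([ 0.27265378, -0.59007682,  0.24830241]), 'tcp_rot': array([3.06827131e+00, 6.74582044e-01, 1.28186143e-05]), 'force': array([-0.23950511,  0.45254444, -0.4580216 ]), 'wrist_torque': array([ 0.02831305, -0.00166774,  0.08360185]), 'gripper_force': 0.0, 'width': 0.08591601517696723}
```

View pics/top0.png

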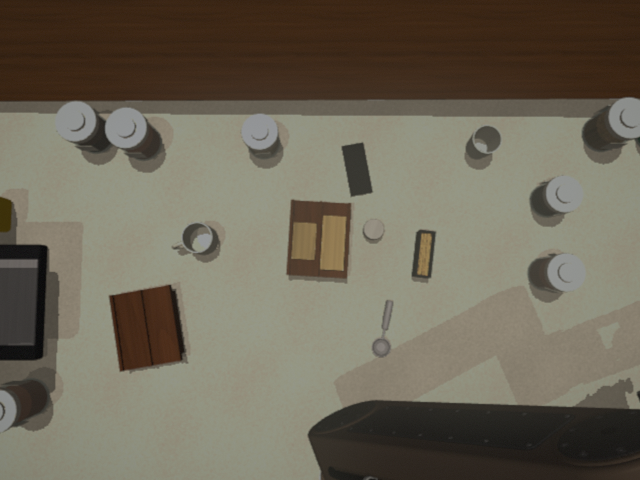

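View pics/scene0.png

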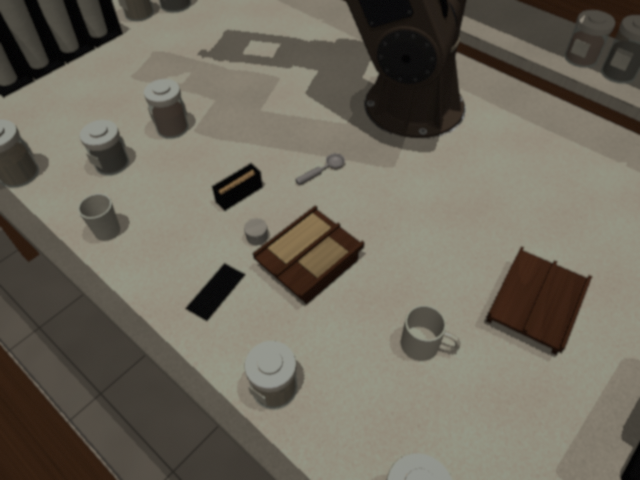

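```bash
cat > h.py <<'E'
from bench import arm
import cv2, numpy as np
from scipy.spatial.transform import Rotation as R
def cam(c):
    p=arm.camera_params(c); o=np.array(p["orientation"],float)
    M=o if o.shape==(3,3) else R.from_rotvec(o).as_matrix() if o.size==3 else None
    return p,M,np.array(p["origin"])
def px2w(c,uv,z,cp=None):
    p,M,o=cp or cam(c); uv=np.asarray(uv,float).reshape(-1,2)
    d=np.c_[(uv[:,0]-p["cx"])/p["fx"],-(uv[:,1]-p["cy"])/p["fy"],-np.ones(len(uv))]@M.T
    return (o+d*((z-o[2])/d[:,2])[:,None])[:,:2]
def rect(c,mask,z,cp=None):
    k=max(cv2.findContours(mask.astype(np.uint8),cv2.RETR_EXTERNAL,cv2.CHAIN_APPROX_NONE)[0],key=cv2.contourArea)
    w=px2w(c,k[:,0,:],z,cp).astype(np.float32)
    r=cv2.minAreaRect(w*1000); b=cv2.boxPoints(r); e=b[1]-b[0]; f=b[2]-b[1]
    l=e if np.hypot(*e)>np.hypot(*f) else f
    return np.round(r[0],1),np.round(r[1],1),round(float((np.degrees(np.arctan2(l[1],l[0]))+90)%180-90),1)
E
python3 - <<'E'
from h import *
print(arm.camera_params("top"))
for c in ["top","scene"]:
    arm.snapshot(c)
    for q,z in [("lid_long_center",.055),("lid_short_center",.055),("caddy_rim",.06),("rest_front",.055)]:
        for d in arm.regions_of(c,q): print(c,q,round(d["score"],2),d["mask"].sum(),*rect(c,d["mask"],z))
E
```

```text
{'fx': 537.5395292012247, 'fy': 537.5395292012247, 'cx': 312.961516754023, 'cy': 241.20238574130823, 'origin': array([0.48490099, 0.14636638, 1.43653512]), 'orientation': array([ 0.07429924, -0.06074054, -1.5712418 ])}
top lid_long_center 0.65 1142 [793.2  45.5] [137.9  58.1] 10.1
top lid_long_center 0.59 1169 [600.7 110.4] [ 59.2 137.2] -0.3
top lid_short_center 0.8 837 [604.7 181.4] [62.  93.2] -0.1
top caddy_rim 0.82 954 [ 570.6 -122.4] [ 53.2 123. ] -5.5
top rest_front 0.77 2376 [610.6 146.1] [157.6 196.6] -3.8
top rest_front 0.55 5095 [383.9 583.7] [197.8 171.4] 9.5
scene lid_long_center 0.58 1336 [599.7 105.7] [ 61.3 141.8] -4.2
scene lid_long_center 0.57 1533 [818.8  68.3] [136.2  60.1] 10.1
scene lid_short_center 0.64 989 [604.5 179.7] [61.2 98.5] -3.7
scene caddy_rim 0.69 1431 [ 585.4 -109.1] [ 88.7 144.1] -6.9
scene rest_front 0.75 3753 [611.8 151.4] [184.4 207.5] -3.9
scene rest_front 0.57 6491 [389.4 587.9] [216.1 159.6] 9.3
```

Request:
apply_moves:
  rows:
    - {"translation":[37,60,30],"spin":-5,"gripper":0}
    - {"translation":[74,120,50],"spin":-10,"gripper":0}
    - {"translation":[111,180,50],"spin":-15,"gripper":0}
    - {"translation":[148,240,50],"spin":-20,"gripper":0}
    - {"translation":[185,300,50],"spin":-25,"gripper":0}
    - {"translation":[222,360,50],"spin":-28.6,"gripper":0}
    - {"translation":[250,420,50],"spin":-28.6,"gripper":0}
    - {"translation":[260,460,50],"spin":-28.6,"gripper":0}
    - {"translation":[260,460,50],"spin":-28.6,"gripper":0}
    - {"translation":[260,460,50],"spin":-28.6,"gripper":0}
    - {"translation":[260,460,50],"spin":-28.6,"gripper":0}

```text
time: 2.78
ee_pos: [0.5325, -0.1302, 0.2983]
tcp_rot: [3.14, -0.103, -0.0]
force: [0.0, 0.1, 0.3]
width: 0.0001
gripper_force: 0.0
```

```bash
python3 - <<'E'
from h import *
cp=cam("wrist"); cv2.imwrite("pics/w1.png",arm.snapshot("wrist"))
print(cp[0])
for q,z in [("caddy_rim",.06),("lid_long_center",.055),("rest_front",.055)]:
    for d in arm.regions_of("wrist",q): print(q,round(d["score"],2),d["mask"].sum(),*rect("wrist",d["mask"],z,cp))
    print([(round(d["score"],2),np.round(d["location"],3)) for d in arm.spot_point("wrist",q)])
s=arm.get_state();print(s["ee_pos"],s["tcp_rot"],s["time"])
E
```

```text
{'fx': 374.87348241459483, 'fy': 374.87348241459483, 'cx': 322.84589478071024, 'cy': 245.17919575122784, 'origin': array([ 0.61645711, -0.13522761,  0.42530045]), 'orientation': array([-0.2516364 ,  0.26747726, -1.62098659])}
caddy_rim 0.87 5429 [ 573.3 -129.6] [ 41.9 121.3] -7.2
caddy_rim 0.54 16220 [611.  117.8] [155.5 194.9] -3.8
[(0.57, array([ 0.57 , -0.133,  0.061]))]
lid_long_center 0.7 126 [719.7  23.9] [23.2  5.2] 86.2
lid_long_center 0.64 9336 [601.6 108.2] [ 61.2 139.8] -3.8
[]
rest_front 0.8 16275 [611.1 121.8] [159.2 197.4] -3.0
[(0.9, array([0.51 , 0.147, 0.048]))]
[ 0.5324674  -0.13068526  0.2983167 ] [ 3.13978743e+00 -1.05848448e-01  6.60389244e-05] 3.125
```

View pics/w1.png

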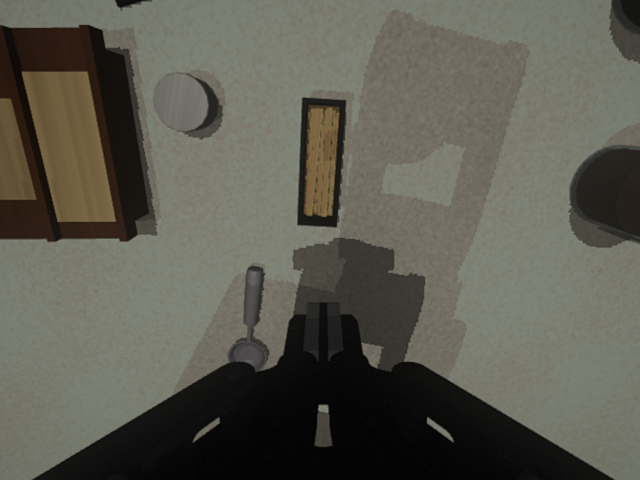

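Request:
apply_moves:
  rows:
    - {"translation":[35,50,0],"spin":0,"gripper":0}
    - {"translation":[70,100,0],"spin":0,"gripper":0}
    - {"translation":[105,150,0],"spin":0,"gripper":0}
    - {"translation":[140,200,-30],"spin":0,"gripper":0}
    - {"translation":[162,232,-70],"spin":0,"gripper":0}
    - {"translation":[162,232,-120],"spin":0,"gripper":0}
    - {"translation":[162,232,-170],"spin":0,"gripper":0}
    - {"translation":[162,232,-190],"spin":0,"gripper":0}
    - {"translation":[162,232,-190],"spin":0,"gripper":0}
    - {"translation":[162,232,-190],"spin":0,"gripper":0}

```text
time: 4.38
ee_pos: [0.696, 0.1018, 0.1105]
tcp_rot: [-3.139, 0.105, -0.004]
force: [-0.1, -0.1, -0.2]
width: 0.0
gripper_force: 0.0
```

```bash
python3 - <<'E'
from h import *
cp=cam("wrist"); cv2.imwrite("pics/w2.png",arm.snapshot("wrist"))
s=arm.get_state();print(s["ee_pos"],s["tcp_rot"],s["time"],s["force"])
E
```

```text
[0.69603471 0.10190461 0.11062647] [-3.13938039  0.10462607 -0.00510179] 4.425 [ 0.06301237 -0.01646244  0.91204622]
```

View pics/w2.png

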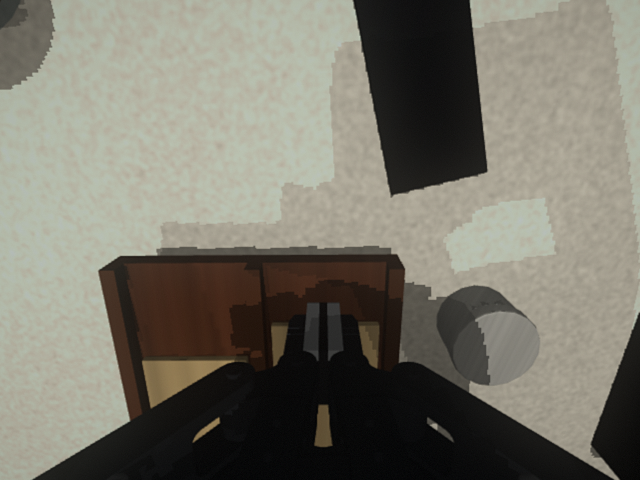

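Request:
apply_moves:
  rows:
    - {"translation":[0,0,-20],"spin":0,"gripper":0}
    - {"translation":[0,0,-34],"spin":0,"gripper":0}
    - {"translation":[0,0,-39],"spin":0,"gripper":0}
    - {"translation":[0,0,-41],"spin":0,"gripper":0}
    - {"translation":[0,0,-41],"spin":0,"gripper":0}
    - {"translation":[0,0,-41],"spin":0,"gripper":0}

```text
time: 5.18
ee_pos: [0.6949, 0.102, 0.0675]
tcp_rot: [-3.14, 0.104, -0.001]
force: [0.2, -0.4, 0.1]
width: 0.0001
gripper_force: 0.0
```

Request:
apply_moves:
  rows:
    - {"translation":[-6,0.4,1.5],"spin":0,"gripper":0}
    - {"translation":[-12,0.8,1.5],"spin":0,"gripper":0}
    - {"translation":[-18,1.2,1.5],"spin":0,"gripper":0}
    - {"translation":[-25,1.7,1.5],"spin":0,"gripper":0}
    - {"translation":[-33,2.2,1.5],"spin":0,"gripper":0}
    - {"translation":[-41,2.7,1.5],"spin":0,"gripper":0}
    - {"translation":[-49,3.2,1.5],"spin":0,"gripper":0}
    - {"translation":[-57,3.8,1.5],"spin":0,"gripper":0}
    - {"translation":[-64,4.2,1.5],"spin":0,"gripper":0}
    - {"translation":[-70,4.6,1.5],"spin":0,"gripper":0}
    - {"translation":[-73,4.8,1.5],"spin":0,"gripper":0}
    - {"translation":[-75,5,1.5],"spin":0,"gripper":0}
    - {"translation":[-75,5,1.5],"spin":0,"gripper":0}

```text
time: 6.8
ee_pos: [0.6196, 0.1069, 0.0688]
tcp_rot: [-3.14, 0.104, -0.0]
force: [0.2, -0.5, 0.3]
width: -0.0003
gripper_force: 0.0
```

```bash
python3 - <<'E'
from h import *
im=arm.snapshot("scene"); cv2.imwrite("pics/s3.png",cv2.resize(im[170:330,200:420],None,fx=3,fy=3))
for d in arm.regions_of("scene","lid_long_center"): print(round(d["score"],2),d["mask"].sum(),*rect("scene",d["mask"],.055))
for q in ["lid_long_center","lid_short_center","rest_front"]: print([(round(d["score"],2),np.round(d["location"],3)) for d in arm.spot_point("scene",q)])
s=arm.get_state();print(s["ee_pos"],s["time"],s["force"])
E
```

```text
0.6 1594 [819.5  68.3] [136.7  62.6] 10.9
[(0.65, array([0.81 , 0.044, 0.007]))]
[(0.66, array([0.608, 0.179, 0.054])), (0.35, array([ 0.575, -0.132,  0.059]))]
[(0.93, array([0.287, 0.568, 0.047])), (0.77, array([0.512, 0.151, 0.051])), (0.75, array([0.605, 0.184, 0.054]))]
[0.61972662 0.10692005 0.0687723 ] 7.05 [-0.04842232  0.21963945 -0.41270314]
```

View pics/s3.png

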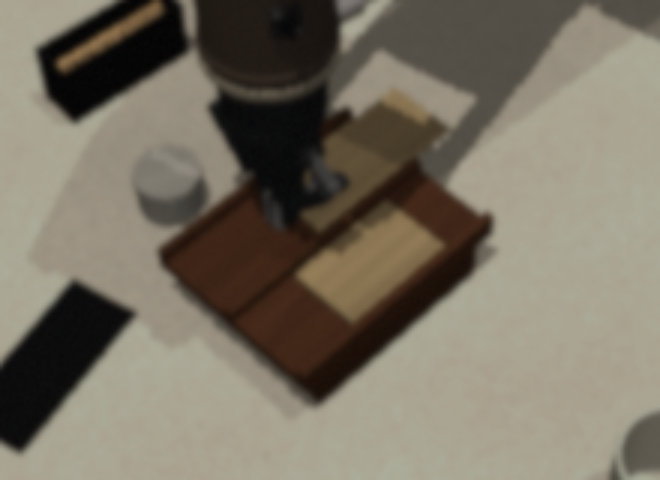

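Request:
apply_moves:
  rows:
    - {"translation":[-3,0.2,0],"spin":0,"gripper":0}
    - {"translation":[-6,0.4,0],"spin":0,"gripper":0}
    - {"translation":[-9,0.6,0],"spin":0,"gripper":0}
    - {"translation":[-10,0.7,0],"spin":0,"gripper":0}
    - {"translation":[-10,0.7,0],"spin":0,"gripper":0}
    - {"translation":[-4,0.3,0],"spin":0,"gripper":0}
    - {"translation":[0,0,0],"spin":0,"gripper":0}
    - {"translation":[2,0,25],"spin":0,"gripper":0}
    - {"translation":[2,0,70],"spin":0,"gripper":0.5}
    - {"translation":[-20,2,120],"spin":0,"gripper":1}
    - {"translation":[-70,4,170],"spin":0,"gripper":1}
    - {"translation":[-120,8,200],"spin":0,"gripper":1}
    - {"translation":[-170,11,220],"spin":0,"gripper":1}
    - {"translation":[-180,12,220],"spin":0,"gripper":1}
    - {"translation":[-180,12,220],"spin":0,"gripper":1}
    - {"translation":[-180,12,220],"spin":0,"gripper":1}

```text
time: 9.05
ee_pos: [0.4407, 0.1189, 0.2884]
tcp_rot: [3.14, -0.105, -0.0]
force: [-0.0, 0.3, -0.1]
width: 0.0858
gripper_force: 0.0
```

```bash
python3 - <<'E'
from h import *
cp=cam("wrist"); cv2.imwrite("pics/w4.png",arm.snapshot("wrist"))
for q,z in [("lid_long_center",.055),("rest_front",.055)]:
    for d in arm.regions_of("wrist",q): print(q,round(d["score"],2),d["mask"].sum(),*rect("wrist",d["mask"],z,cp))
    print([(round(d["score"],2),np.round(d["location"],3)) for d in arm.spot_point("wrist",q)])
s=arm.get_state();print(s["ee_pos"],s["tcp_rot"],s["time"])
E
```

```text
lid_long_center 0.71 11001 [529.1 112.4] [ 61.4 139.5] -3.8
[(0.83, array([0.53 , 0.113, 0.053]))]
rest_front 0.87 10692 [567.5 147.6] [160.  104.2] 86.2
rest_front 0.74 966 [346.6 462.1] [26.1 96.7] -19.3
[(0.64, array([0.511, 0.15 , 0.049]))]
[0.44002389 0.11882504 0.28829129] [ 3.13964406e+00 -1.04826560e-01 -1.41704062e-03] 9.3
```

View pics/w4.png

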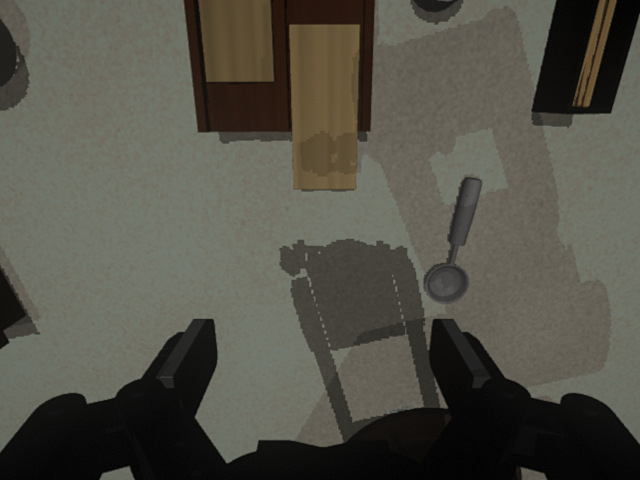

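Request:
apply_moves:
  rows:
    - {"translation":[25,-2,-40],"spin":0,"gripper":1}
    - {"translation":[47,-3.7,-90],"spin":0,"gripper":1}
    - {"translation":[47,-3.7,-140],"spin":0,"gripper":1}
    - {"translation":[47,-3.7,-185],"spin":0,"gripper":1}
    - {"translation":[47,-3.7,-215],"spin":0,"gripper":1}
    - {"translation":[47,-3.7,-232],"spin":0,"gripper":1}
    - {"translation":[47,-3.7,-240],"spin":0,"gripper":1}
    - {"translation":[47,-3.7,-240],"spin":0,"gripper":1}
    - {"translation":[47,-3.7,-240],"spin":0,"gripper":1}

```text
time: 10.42
ee_pos: [0.4871, 0.1153, 0.0494]
tcp_rot: [-3.14, 0.104, -0.002]
force: [0.2, 0.8, 0.6]
width: 0.0855
gripper_force: 0.0
```

Request:
apply_moves:
  rows:
    - {"translation":[0,0,0],"spin":0,"gripper":0.75}
    - {"translation":[0,0,0],"spin":0,"gripper":0.6}
    - {"translation":[0,0,0],"spin":0,"gripper":0.5}
    - {"translation":[0,0,0],"spin":0,"gripper":0.5}
    - {"translation":[0,0,0],"spin":0,"gripper":0.5}
    - {"translation":[0,0,0],"spin":0,"gripper":0.5}
  grip_force: 60

```text
time: 11.18
ee_pos: [0.487, 0.1153, 0.0493]
tcp_rot: [-3.14, 0.104, -0.001]
force: [-0.5, -0.3, 6.5]
width: 0.0584
gripper_force: 62.5
```

Request:
apply_moves:
  rows:
    - {"translation":[0,0,5],"spin":0,"gripper":0.5}
    - {"translation":[0,0,15],"spin":0,"gripper":0.5}
    - {"translation":[0,0,35],"spin":0,"gripper":0.5}
    - {"translation":[0,0,60],"spin":0,"gripper":0.5}
    - {"translation":[0,0,80],"spin":0,"gripper":0.5}
    - {"translation":[0,0,80],"spin":0,"gripper":0.5}
    - {"translation":[0,0,80],"spin":0,"gripper":0.5}

```text
time: 12.05
ee_pos: [0.4864, 0.1152, 0.1287]
tcp_rot: [-3.14, 0.104, 0.0]
force: [0.4, 0.3, -0.9]
width: 0.0579
gripper_force: 64.1
```

```bash
python3 - <<'E'
from h import *
s=arm.get_state()
cp=cam("wrist"); cv2.imwrite("pics/w5.png",arm.snapshot("wrist"))
for d in arm.regions_of("wrist","lid_long_center"): print(round(d["score"],2),d["mask"].sum(),*rect("wrist",d["mask"],s["ee_pos"][2]+.006,cp))
print([(round(d["score"],2),np.round(d["location"],3)) for d in arm.spot_point("wrist","lid_long_center")])
print(s["ee_pos"],s["tcp_rot"],s["time"],s["force"],s["width"])
cv2.imwrite("pics/s5.png",cv2.resize(arm.snapshot("scene")[130:330,180:420],None,fx=3,fy=3))
E
```

```text
0.91 71947 [528.8 112.6] [ 59.8 140.2] -4.3
[(0.62, array([0.527, 0.109, 0.127])), (0.5, array([0.609, 0.186, 0.056]))]
[0.48644915 0.11522058 0.12867921] [-3.13985362e+00  1.04218417e-01  2.29849947e-05] 12.05 [ 0.44517444  0.30326543 -0.93198112] 0.057946634706532316
```

View pics/w5.png

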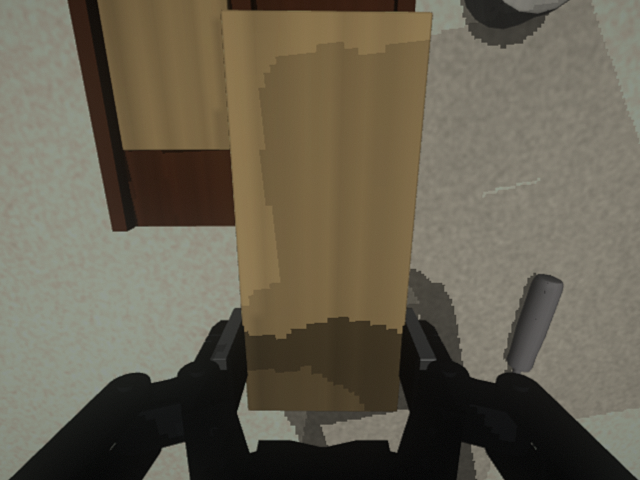

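View pics/s5.png

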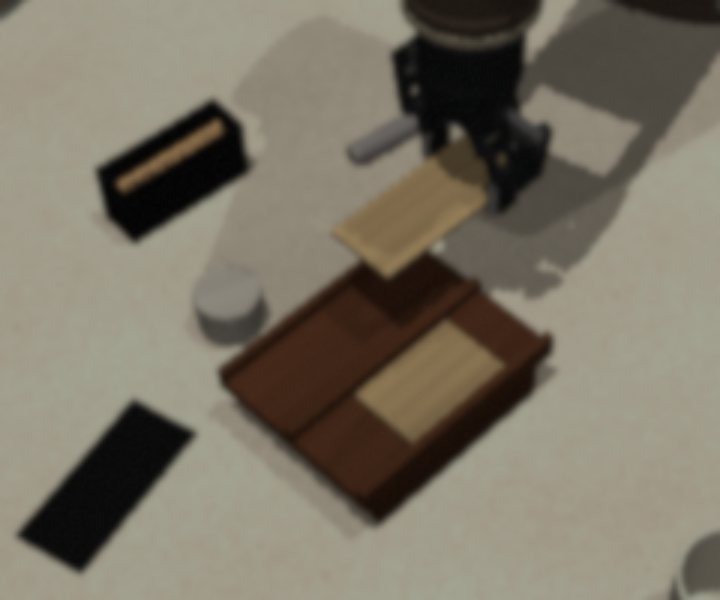

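Request:
apply_moves:
  rows:
    - {"translation":[3,-15,10],"spin":0,"gripper":0.5}
    - {"translation":[10,-50,15],"spin":-1,"gripper":0.5}
    - {"translation":[18,-95,15],"spin":-2,"gripper":0.5}
    - {"translation":[27,-140,15],"spin":-3,"gripper":0.5}
    - {"translation":[35,-185,15],"spin":-3,"gripper":0.5}
    - {"translation":[41,-220,5],"spin":-3,"gripper":0.5}
    - {"translation":[44,-236,-10],"spin":-3,"gripper":0.5}
    - {"translation":[45,-241,-25],"spin":-3,"gripper":0.5}
    - {"translation":[45,-241,-40],"spin":-3,"gripper":0.5}
    - {"translation":[45,-241,-50],"spin":-3,"gripper":0.5}
    - {"translation":[45,-241,-50],"spin":-3,"gripper":0.5}
    - {"translation":[45,-241,-50],"spin":-3,"gripper":0.5}

```text
time: 13.75
ee_pos: [0.5318, -0.1253, 0.079]
tcp_rot: [3.136, -0.185, 0.0]
force: [0.3, -0.1, 0.2]
width: 0.0582
gripper_force: 64.2
```

```bash
python3 - <<'E'
from h import *
s=arm.get_state()
cp=cam("wrist"); cv2.imwrite("pics/w6.png",arm.snapshot("wrist"))
for d in arm.regions_of("wrist","lid_long_center"): print(round(d["score"],2),d["mask"].sum(),*rect("wrist",d["mask"],s["ee_pos"][2]+.006,cp))
# pitch from w5: lid at tcp z .1287, corner widths vs assumed height
print(s["ee_pos"],s["tcp_rot"],s["time"],s["force"],s["width"])
o=cp[2]; h=o[2]-(s["ee_pos"][2]+.0055)
m=max(arm.regions_of("wrist","lid_long_center"),key=lambda d:d["mask"].sum())["mask"]
for r in (np.where(m.any(1))[0][0]+8,250):
    c=np.where(m[r])[0]; w=px2w("wrist",[[c[0]-.5,r],[c[-1]+.5,r]],s["ee_pos"][2]+.0055,cp)
    L=np.linalg.norm(w[1]-w[0]); print(r,w.mean(0),L,"height above plane",h*(1-.060/L))
E
```

```text
0.78 72265 [ 574.1 -130. ] [ 60.5 140.3] -7.3
[ 0.53183885 -0.12533756  0.07904961] [ 3.13609237e+00 -1.85303399e-01  4.05597912e-04] 13.75 [ 0.29678027 -0.13541146  0.15005474] 0.058249478807235876
18 [ 0.64187398 -0.13878803] 0.05991056575886007 height above plane -0.00018142096721177392
250 [ 0.57256692 -0.129868  ] 0.05983725833188786 height above plane -0.0003305324853841643
```

View pics/w6.png

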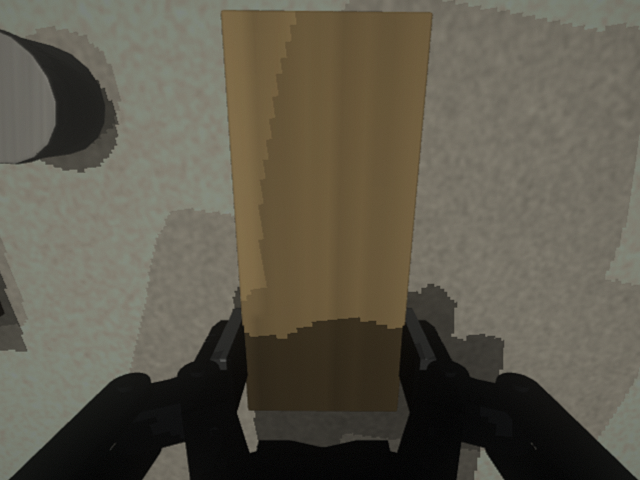

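Request:
apply_moves:
  rows:
    - {"translation":[0,0,-5],"spin":0,"gripper":0.5}
    - {"translation":[0,0,-10],"spin":0,"gripper":0.5}
    - {"translation":[0,0,-14],"spin":0,"gripper":0.5}
    - {"translation":[0,0,-16],"spin":0,"gripper":0.5}
    - {"translation":[0,0,-18],"spin":0,"gripper":0.5}
    - {"translation":[0,0,-18],"spin":0,"gripper":0.5}
    - {"translation":[0,0,-18],"spin":0,"gripper":0.5}

```text
time: 14.78
ee_pos: [0.5317, -0.1258, 0.0609]
tcp_rot: [3.136, -0.186, 0.0]
force: [-0.9, -0.1, -0.2]
width: 0.0582
gripper_force: 64.2
```

Request:
apply_moves:
  rows:
    - {"translation":[0,0,-0.7],"spin":0,"gripper":0.5}
    - {"translation":[0,0,-1.4],"spin":0,"gripper":0.5}
    - {"translation":[0,0,-1.4],"spin":0,"gripper":0.5}
    - {"translation":[0,0,-1.4],"spin":0,"gripper":0.5}

```text
time: 15.28
ee_pos: [0.5318, -0.1258, 0.06]
tcp_rot: [3.136, -0.186, 0.001]
force: [-2.6, 0.3, 11.5]
width: 0.0577
gripper_force: 65.2
```

Request:
apply_moves:
  rows:
    - {"translation":[0,0,0.5],"spin":0,"gripper":0.5}
    - {"translation":[0,0,0.5],"spin":0,"gripper":0.72}
    - {"translation":[0,0,0.5],"spin":0,"gripper":0.8}
    - {"translation":[0,0,0.5],"spin":0,"gripper":1}
    - {"translation":[0,0,0.5],"spin":0,"gripper":1}
    - {"translation":[0,0,0.5],"spin":0,"gripper":1}
    - {"translation":[0,0,0.5],"spin":0,"gripper":1}
  grip_force: 20

```text
time: 16.15
ee_pos: [0.5316, -0.1258, 0.0599]
tcp_rot: [-3.136, 0.186, 0.0]
force: [0.5, -0.1, -1.1]
width: 0.0854
gripper_force: 0.0
```

Request:
apply_moves:
  rows:
    - {"translation":[0,0,10],"spin":0,"gripper":1}
    - {"translation":[0,0,30],"spin":0,"gripper":1}
    - {"translation":[0,0,70],"spin":0,"gripper":1}
    - {"translation":[0,0,120],"spin":0,"gripper":1}
    - {"translation":[-30,0,180],"spin":0,"gripper":1}
    - {"translation":[-50,0,200],"spin":0,"gripper":1}
    - {"translation":[-50,0,200],"spin":0,"gripper":1}
    - {"translation":[-50,0,200],"spin":0,"gripper":1}

```text
time: 17.15
ee_pos: [0.4819, -0.1257, 0.2598]
tcp_rot: [3.136, -0.187, 0.001]
force: [-0.6, -0.3, -1.4]
width: 0.0855
gripper_force: 0.0
```

```bash
python3 - <<'E'
from h import *
s=arm.get_state()
cp=cam("wrist"); cv2.imwrite("pics/w7.png",arm.snapshot("wrist"))
for d in arm.regions_of("wrist","lid_long_center"): print(round(d["score"],2),d["mask"].sum(),*rect("wrist",d["mask"],.065,cp))
print(s["ee_pos"],s["time"],s["force"],s["width"])
E
```

```text
0.94 13882 [ 574.  -130.5] [ 60.1 139.9] -7.4
[ 0.48186281 -0.12574446  0.25984088] 17.15 [-0.6217821  -0.31117968 -1.4060685 ] 0.08552573842903313
```

View pics/w7.png

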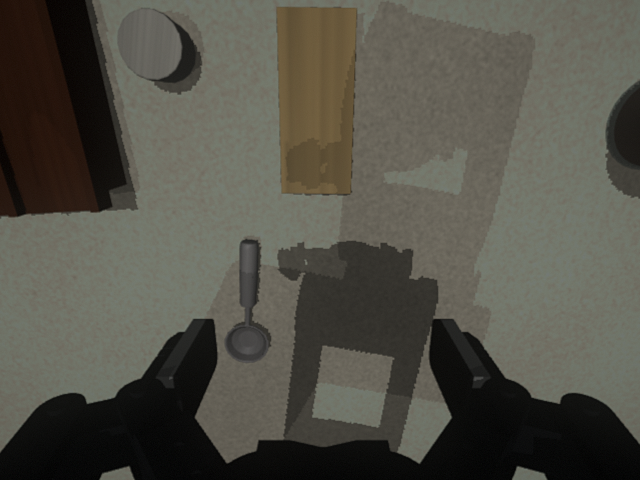

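The lid lies flat on the caddy at pixels (277–356, 8–194), centred at (0.574, -0.130) m, and the arm is clear of it, so I am handing in.

```bash
python3 -c "
from bench import arm
print(arm.job_done())"
```

```text
the job is handed in; nothing more can be done
None
```

The job is handed in at about 17 s: the long lid lies flat on the caddy, within about 1 mm and 0.2° of my estimate of its centre and line, and I never touched the short lid; the judge's result was not shown.

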